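# Unstack the washed tube stands into their trays

## Task

Four washed white tube stands are piled in one stack on the lab bench. Take the stack apart and set each stand upright in the blue tray of its own outline (long in the long tray, square in the square one, round in the round one, the small two-well stand in the small rectangular one), sitting flat on the tray floor inside the rim. Tip none of the stands over, and leave the jar and the pen where they are.

Things in the scene. Friction and masses are not known exactly. Their poses are not given: they have to be found in the camera images.
- bar: Long white plastic tube stand, 54 (x) x 120 (y) x 45 mm high (z), ten dark wells on top in two rows of five. Solid to grip, plain upright sides, mass 180 to 370 g. Origin at the centre of its underside, z up. Bottom of the stack, stands on the bench.
- square: Square white plastic tube stand, 62 x 62 x 50 mm high, nine dark wells on top in a 3 x 3 grid, sides along its x and y. Solid to grip, plain upright sides, mass 120 to 260 g. Origin at the centre of its underside, z up. At the start it stands loose on the bar stand; its four corners show beneath the round one.
- round: Round white plastic tube stand, diameter 48 mm, 50 mm high, six dark wells in a ring. Solid to grip, plain upright sides, mass 70 to 140 g. Origin at the centre of its underside, z up. At the start it stands loose on the square stand.
- strip: Small white plastic tube stand, 22 (x) x 44 (y) x 45 mm high (z), two dark wells on top. Solid to grip, plain upright sides, mass 40 to 85 g. Origin at the centre of its underside, z up. At the start it stands loose on the round stand, the top of the stack.
- tray_bar: Tray for the bar stand: long rectangular shallow blue tray fixed to the bench, floor 3 mm thick, rim 4 mm thick rising to 8 mm above the bench; origin at the centre of its underside, z up. Inside 74 (x) x 140 (y) mm.
- tray_square: Tray for the square stand: square shallow blue tray fixed to the bench, floor 3 mm thick, rim 4 mm thick rising to 8 mm above the bench; origin at the centre of its underside, z up. Inside 82 x 82 mm, sides along its x and y.
- tray_round: Tray for the round stand: round shallow blue tray fixed to the bench, floor 3 mm thick, rim 4 mm thick rising to 8 mm above the bench; origin at the centre of its underside, z up. Inside diameter 68 mm.
- tray_strip: Tray for the small stand: small rectangular shallow blue tray fixed to the bench, floor 3 mm thick, rim 4 mm thick rising to 8 mm above the bench; origin at the centre of its underside, z up. Inside 42 (x) x 64 (y) mm.
- jar: Bystander: small loose specimen jar with a yellow cap, diameter 44 mm, 50 mm high, standing among the trays. Origin at the centre of its underside. To be left alone.
- pen: Bystander: loose black marker pen with a red cap lying flat on the bench, 125 (x) x 13 x 13 mm. Origin under its middle. To be left alone.

How it is judged:
By the outcome, as a careful person would: the job done as asked, in the order asked, and still so for the second after the job is handed in, with the robot touching nothing.
It also fails if it takes over 141 s, if anything falls off the work surface, if the arm or the gripper's body presses on something with over 40 N, if the wrist force passes 120 N, or if a joint passes its speed limit or range.

## Robot

A 6-joint arm with a two-finger parallel gripper is mounted at the origin on the work surface. World frame = base frame: x ahead of the robot, y to its left, z up, the work surface at z = 0. Lengths are in m, angles in rad, forces in N, time in s.
With the tool pointing down it reaches from about 0.375 to 0.9 m from the base axis. Payload 3.1 kg.
Tool frame: the origin (TCP) lies midway between the tips of the shut fingers; the grasp point (between the pads) lies 19 mm behind it; x points along the fingers, z is the direction in which the jaws open and shut, and the axes are right-handed (so a half turn about x gives the same grasp; the last joint's range is limited). The gripper opens to 87 mm and grips with 3 to 60 N. Pads are 19 mm wide; open, the fingers measure 117 mm over their backs; the gripper's body (75 mm by 190 mm) begins 51 mm behind the grasp point.
Start: joints at [-1.401, 0.527, 1.433, -0, 1.181, -0.178], TCP at [0.213, -0.588, 0.223] pointing down, gripper open.
Joint ranges: [-3.08, 3.08], [-0.75, 2.2], [0.22, 2.44], [-1.43, 4.57], [0, 2.65], [-2.85, 2.85]. Speed limits (rad/s): [2.79, 2.79, 3.14, 3.14, 3.14, 3.14].

## Interface

Orientations are given as a unit quaternion [x, y, z, w].
In Python, from rig import readout, imaging, robot gives the robot as it stands. The module is installed in compiled form; this text tells all that it offers.
- The arm moves only by the tool play_rows, never from a script. Its argument "rows" is text: rows parted by semicolons, each of 7 numbers parted by spaces: the turn, a rotation vector about the tool's x, y, z in rad, then the shift along the tool's x, y, z in mm, then the closure, from 0 (fully open) to 1 (shut). In form: ax ay az tx ty tz gripper; .... A call has 1 to 8 rows; each row shifts and turns the commanded pose from where the row before left it, along the tool's axes as they then stand; what a row does not reach is not made up. A row lasts 1/12 s, in which the tool goes at most 41.7 mm and 7.16 degrees, less where a joint would pass 70% of its speed; a pose out of reach is approached as far as the arm can. A call with a gripper value outside its range is refused whole. The fingers move at their own pace and stop on an object; "squeeze" is the grip in N (left out, the last holds). Time passes only in rows, so rows that do not move let the fingers close. It gives the time, the measured TCP pose, the force and the opening at its end, in the units of the state.
- readout.get_obs(): the state, without advancing time (a new reading comes with each control period).
- imaging.camera(name): name is "side" or "top"; returns the picture (400x640x3 uint8, blue, green, red); there is no depth.
- imaging.camera_info(name): a dict with "K" (3x3 intrinsics, pixels), "world_to_cam" (4x4, takes a point from world to camera coordinates). Camera axes: x right, y down, z forward; pixel columns grow to the right and rows downward; lengths in m; the calibration is good to about 2 mm. A picture is of the moment at which its call begins. camera_info takes no time and is no camera call.
- robot.hand_in(): hands the job in, once; it reports no verdict.
The state is a dict: "time": time; "q": joint angles; "joint_velocities": joint speeds; "joint_torque": joint torques, N m; "position": TCP position; "tool_rot": TCP orientation; "ft_force": force on the tool from outside, world axes, zero at the start; "moment": the same for the moment, N m; "grip_width": finger opening in m.
Only numpy, scipy, OpenCV 4.12 (cv2) and the standard library are available. Lean on these libraries where they do the work, as an engineer would, in place of code of your own. Each camera call takes 0.05 s, during which the arm holds its last target. There are 200 camera calls.

## Working session

There is one attempt and no reset: what is moved stays moved. The work goes in short steps, Python scripts to look and compute and a tool call to move; the robot and the scene stay as the last step left them, time stands still between calls to the robot, and variables do not carry over. Pictures are saved under pics/ and viewed, about 12 in all and at most 16, crops included, and the job is handed in when it is done.

Besides the shell and the picture viewer there is one more tool, called after ">>>" by a JSON object that holds its "name" and its "arguments", one argument or row to a line. play_rows: Moves the arm, as the interface text tells. Its arguments: {"type":"object","properties":{"rows":{"type":"string"},"squeeze":{"type":"number"}},"required":["rows"]}

```bash
mkdir -p pics; python3 - <<'E'
from rig import readout, imaging
import cv2, numpy as np
for n in ("top","side"):
    im=imaging.camera(n); cv2.imwrite(f"pics/{n}0.png",im)
    i=imaging.camera_info(n); print(n,np.round(i["K"],1).tolist(),np.round(i["world_to_cam"],4).tolist())
print(readout.get_obs())
E
```

```text
top [[389.2, 0.0, 321.0], [0.0, 389.2, 195.2], [0.0, 0.0, 1.0]] [[0.0031, -0.9994, -0.0347, 0.0175], [-0.999, -0.0016, -0.0445, 0.5189], [0.0444, 0.0348, -0.9984, 0.8301], [0.0, 0.0, 0.0, 1.0]]
side [[454.5, 0.0, 327.3], [0.0, 454.5, 209.3], [0.0, 0.0, 1.0]] [[-0.9383, -0.3455, 0.0146, 0.4733], [-0.2222, 0.5701, -0.7909, 0.2062], [0.2649, -0.7454, -0.6118, 0.831], [0.0, 0.0, 0.0, 1.0]]
{'time': 0.1, 'q': array([-1.40149499e+00,  5.28421354e-01,  1.43374616e+00, -2.90438945e-05,
        1.18140799e+00, -1.78490557e-01]), 'joint_velocities': array([ 3.36458830e-05, -2.29886728e-03, -3.61589269e-03, -1.94349255e-03,
        1.18969835e-03,  4.42698708e-04]), 'joint_torque': array([-4.74241697e-04, -4.40986240e+01, -1.77150500e+01,  6.35252707e-02,
        5.34019223e-02, -4.43937529e-05]), 'position': array([ 0.21292827, -0.5869191 ,  0.22164882]), 'tool_rot': array([ 0.40643656,  0.57947163, -0.40545396,  0.57847129]), 'ft_force': array([1.01152105, 0.76501768, 0.78428558]), 'moment': array([ 0.02067129,  0.00509657, -0.02465141]), 'grip_width': 0.08660569209816286}
```

View pics/top0.png

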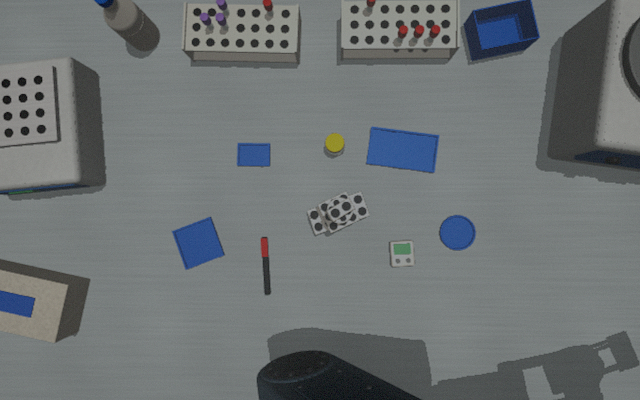

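View pics/side0.png

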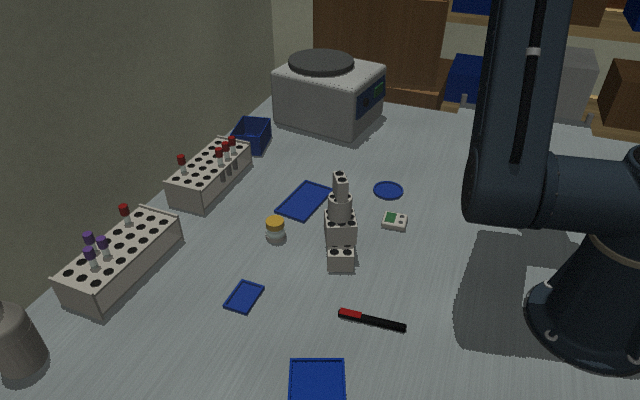

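```bash
cat > h.py <<'E'
from rig import readout, imaging
import cv2, numpy as np
from scipy.spatial.transform import Rotation as R
def proj(n,P):
    i=imaging.camera_info(n);W=np.array(i["world_to_cam"]);p=np.atleast_2d(P)@W[:3,:3].T+W[:3,3];p=p@np.array(i["K"]).T
    return p[:,:2]/p[:,2:]
def ray(n,px,z):
    i=imaging.camera_info(n);W=np.array(i["world_to_cam"]);c=-W[:3,:3].T@W[:3,3]
    px=np.atleast_2d(np.asarray(px,float));d=np.c_[px,np.ones(len(px))]@np.linalg.inv(i["K"]).T@W[:3,:3]
    return (c+d*((z-c[2])/d[:,2])[:,None])
def crop(im,x,y,w,h,s,f):
    cv2.imwrite(f,cv2.resize(im[y:y+h,x:x+w],None,fx=s,fy=s,interpolation=cv2.INTER_CUBIC))
E
python3 - <<'E'
from h import *
for n in("top","side"):
    im=cv2.imread(f"pics/{n}0.png");hsv=cv2.cvtColor(im,cv2.COLOR_BGR2HSV)
    m=cv2.inRange(hsv,(105,150,60),(125,255,255))
    m=cv2.morphologyEx(m,cv2.MORPH_CLOSE,np.ones((3,3)))
    for c in cv2.findContours(m,0,1)[0]:
        if cv2.contourArea(c)<300: continue
        P=ray(n,c[:,0],0.008)[:,:2]
        r=cv2.minAreaRect((P*1000).astype(np.float32)); print(n,c[:,0].mean(0),np.round(r[0],1),np.round(r[1],1),round(r[2],1))
    y=cv2.inRange(hsv,(20,120,80),(35,255,255))
    c=max(cv2.findContours(y,0,1)[0],key=cv2.contourArea); print(n,"jar",ray(n,cv2.minEnclosingCircle(c)[0],.05))
im=cv2.imread("pics/top0.png");crop(im,295,180,90,65,8,"pics/ct.png")
im=cv2.imread("pics/side0.png");crop(im,295,160,90,120,5,"pics/cs.png")
E
```

```text
top [ 15.82178218 303.30693069] [278.8 693.4] [79.6 41.7] 79.0
top [197.83108108 242.57432432] [414.6 288. ] [88.  89.3] 21.2
top [457.33673469 232.15306122] [ 440.6 -272.3] [71.9 72.5] 89.2
top [253.33009709 153.97087379] [609.  167.7] [70.6 48.6] 87.9
top [402.42647059 149.00490196] [ 619.7 -157. ] [146.2  80.8] 82.4
top [507.78200692  26.2283737 ] [ 893.1 -382.5] [ 89.  127.2] 11.0
top jar [[ 0.62700437 -0.01010392  0.05      ]]
side [316.47395833 378.92708333] [418.5 283.9] [89.2 72.3] 20.8
side [242.88 296.59] [610.4 172.9] [75.2 49.6] 89.3
side [387.96969697 189.31818182] [ 441.5 -269. ] [71.6 69.8] 21.4
side [303.864 200.432] [ 620.6 -152.1] [150.3  81.7] 82.2
side [251.02898551 131.30917874] [ 904.4 -395.9] [ 94.2 231.7] 16.4
side [466.40677966  77.76271186] [  355.7 -1123. ] [115.4 500. ] 2.1
side jar [[ 0.62531178 -0.00078737  0.05      ]]
```

View pics/ct.png

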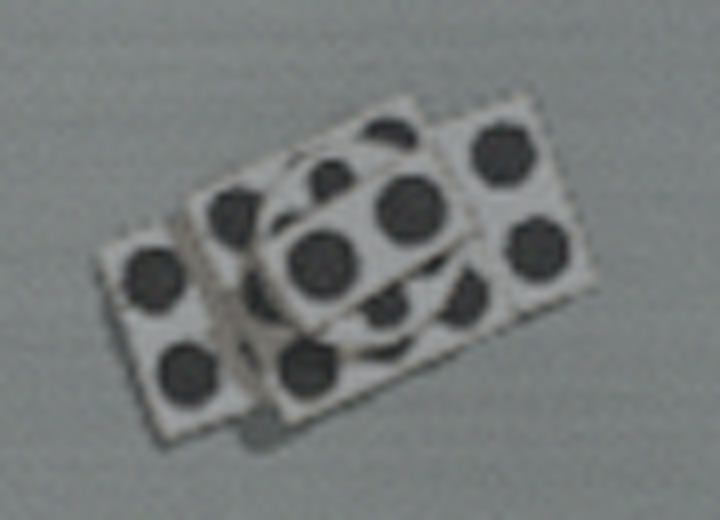

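View pics/cs.png

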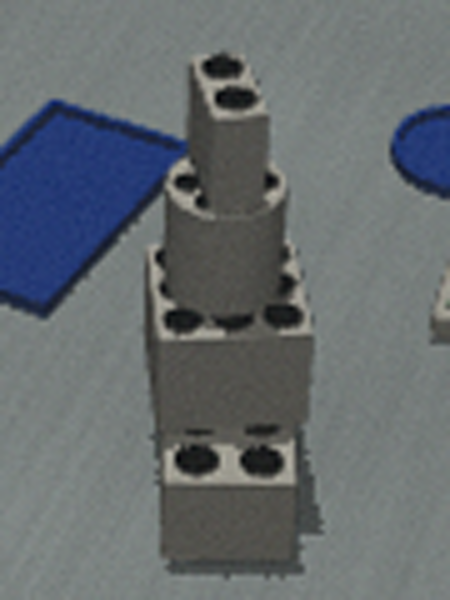

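Top crop: all four stacked stands are visible. The strip wells are at full-image (335.4,213) and (346.4,206.1), and the four visible end wells of the bar are clear. The side crop shows the same stack from the bar's short end. Next I'll compute the poses.

```bash
cat >> h.py <<'E'
def yaw_of(v): return np.degrees(np.arctan2(v[1],v[0]))
def plan(x,y,z,jaw=None):
    """measured -> target: turn about tool x (rad) bringing jaws (tool z) to heading jaw deg (mod 180), then the shift in tool axes after the turn, mm"""
    o=readout.get_obs();r=R.from_quat(o["tool_rot"]);M=r.as_matrix();a=0
    if jaw is not None:
        h=yaw_of(M[:,2]);d=(jaw-h+90)%180-90;a=-np.radians(d)
        M=(r*R.from_rotvec([a,0,0])).as_matrix();print("jaw now %.1f, new %.1f"%(h,yaw_of(M[:,2])))
    print("turn ax %.3f"%a,"shift",np.round(M.T@(np.array([x,y,z])-o["position"])*1000,1),"toolx",np.round(M[:,0],3),
      "pos",np.round(o["position"],4),"q6 %.2f"%o["q"][5],"grip %.4f"%o["grip_width"],"F",np.round(o["ft_force"],1),"t",round(o["time"],2))
E
python3 - <<'E'
from h import *
T=lambda p:np.array(p)/8+[295,180]-.45
S=lambda p:np.array(p)/5+[295,160]-.4
st=ray("top",T([(323,264),(411,209)]),.19);ss=ray("side",S([(223,66),(236,97)]),.19)
print("strip top",st.mean(0)*1e3,yaw_of(st[1]-st[0])%180,"side",ss.mean(0)*1e3,yaw_of(ss[1]-ss[0])%180)
b=ray("top",T([(155,278),(188,374),(503,154),(538,249)]),.045);print("bar",b.mean(0)*1e3,[yaw_of(b[2]-b[0])%180,yaw_of(b[3]-b[1])%180])
bs=ray("side",S([(197,460),(263,461)]),.045);print("bar side end wells",bs*1e3,"top",b[:2]*1e3)
q=ray("top",T([(190,200),(405,97),(283,430)]),.095);print("sq",(q[1]+q[2])/2*1e3,yaw_of(q[1]-q[0])%180, yaw_of(q[2]-q[0])%180,np.linalg.norm(q[1]-q[0]),np.linalg.norm(q[2]-q[0]))
qs=ray("side",S([(150,245),(162,335),(312,335)]),.095);print("sq side",(qs[0]+qs[2])/2*1e3,qs*1e3)
# round top: left/right extremes in side at z=.145
rs=ray("side",S([(166,186),(287,186)]),.145);print("round side",rs.mean(0)*1e3)
s=(st.mean(0)+ss.mean(0))/2
plan(s[0],s[1],.26,yaw_of(st[1]-st[0])+90)
E
```

```text
strip top [487.24186933 -20.57313996 190.        ] 122.14833226503762 side [487.87081959 -18.70824231 190.        ] 122.0964429864032
bar [481.43694519 -17.28941484  45.        ] [np.float64(109.75909913748777), np.float64(109.83367203038809)]
bar side end wells [[478.27586521  34.7010125   45.        ]
 [453.56437874  25.78334613  45.        ]] top [[477.59821665  32.13972573  45.        ]
 [452.80502617  23.48960082  45.        ]]
sq [481.57236911 -16.46126961  95.        ] 115.72498030619339 22.221516242130775 0.05799666665811075 0.06015767129060076
sq side [482.95174723 -13.32623688  95.        ] [[522.55605405 -28.81651539  95.        ]
 [498.04657262  23.39589699  95.        ]
 [443.34744041   2.16404164  95.        ]]
round side [485.82681354 -13.7585362  145.        ]
jaw now -70.1, new -147.9
turn ax 1.358 shift [ -37.3 -334.2 -534.4] toolx [-0.     0.002 -1.   ] pos [ 0.2129 -0.5869  0.2216] q6 -0.18 grip 0.0866 F [1.  0.8 0.8] t 0.1
```

>>> {"name": "play_rows", "arguments": {
  "rows": "-0.1115 0 0 -3 0 0 0;-0.1115 0 0 -3 0 0 0;-0.1115 0 0 -3 0 0 0;-0.1115 0 0 -3 0 0 0;-0.1115 0 0 -3 0 0 0;-0.1115 0 0 -3 0 0 0;-0.1115 0 0 -3 0 0 0;-0.1115 0 0 -3 0 0 0",
  "squeeze": 15
}}

```text
time: 0.77
position: [0.213, -0.5871, 0.2461]
tool_rot: [0.115, 0.698, -0.114, 0.698]
ft_force: [0.4, -0.1, 0.3]
grip_width: 0.0876
```

>>> {"name": "play_rows", "arguments": {
  "rows": "-0.1115 0 0 -2 0 0 0;-0.1115 0 0 -2 0 0 0;-0.1115 0 0 -2 0 0 0;-0.1115 0 0 -2 0 0 0;-0.1115 0 0 -2 0 0 0;-0.1115 0 0 -2 0 0 0;-0.1115 0 0 -2 0 0 0;-0.1115 0 0 -2 0 0 0"
}}

```text
time: 1.43
position: [0.213, -0.5871, 0.262]
tool_rot: [-0.197, 0.679, 0.198, 0.679]
ft_force: [0.2, -0.1, 0.5]
grip_width: 0.0871
```

```bash
python3 -c "
from h import *
plan(.4875,-.0195,.26,32)"
```

```text
jaw now 32.5, new 32.0
turn ax 0.008 shift [  2.8 335.9 533.6] toolx [-0.     0.001 -1.   ] pos [ 0.213  -0.5871  0.262 ] q6 -1.97 grip 0.0871 F [ 0.2 -0.1  0.5] t 1.43
```

>>> {"name": "play_rows", "arguments": {
  "rows": "0 0 0 0 18 28 0;0 0 0 0 21 33.5 0;0 0 0 0 21 33.5 0;0 0 0 0 21 33.5 0;0 0 0 0 21 33.5 0;0 0 0 0 21 33.5 0;0 0 0 0 21 33.5 0;0 0 0 0 21 33.5 0"
}}

```text
time: 2.1
position: [0.3478, -0.3061, 0.2623]
tool_rot: [-0.195, 0.68, 0.196, 0.68]
ft_force: [0.5, 0.4, -0.5]
grip_width: 0.087
```

>>> {"name": "play_rows", "arguments": {
  "rows": "0 0 0 0 21 33.5 0;0 0 0 0 21 33.5 0;0 0 0 0 21 33.5 0;0 0 0 0 21 33.5 0;0 0 0 0 21 33.5 0;0 0 0 0 18 28 0;0 0 0 0 15 23 0;0 0 0 0 0 0 0"
}}

```text
time: 2.77
position: [0.4601, -0.0708, 0.2624]
tool_rot: [-0.197, 0.679, 0.198, 0.679]
ft_force: [-0.7, 0.2, -0.3]
grip_width: 0.087
```

```bash
python3 -c "
from h import *
plan(.4875,-.0195,.155,32)"
```

```text
jaw now 32.4, new 32.0
turn ax 0.008 shift [107.5  28.8  50.3] toolx [ 0.     0.002 -1.   ] pos [ 0.4601 -0.0708  0.2624] q6 -0.96 grip 0.0870 F [-0.7  0.2 -0.3] t 2.77
```

>>> {"name": "play_rows", "arguments": {
  "rows": "0.008 0 0 0 10 17 0;0 0 0 0 10 17 0;0 0 0 0 8.8 16.3 0;0 0 0 15 0 0 0;0 0 0 20 0 0 0;0 0 0 20 0 0 0;0 0 0 20 0 0 0;0 0 0 15 0 0 0"
}}

```text
time: 3.43
position: [0.4856, -0.0245, 0.171]
tool_rot: [-0.193, 0.681, 0.193, 0.68]
ft_force: [-0.9, -0.5, 0.1]
grip_width: 0.0869
```

>>> {"name": "play_rows", "arguments": {
  "rows": "0 0 0 10 0 0 0;0 0 0 7 0 0 0;0 0 0 0 0 0 0;0 0 0 0 0 0 0.4;0 0 0 0 0 0 0.6;0 0 0 0 0 0 0.8;0 0 0 0 0 0 0.9;0 0 0 0 0 0 0.9"
}}

```text
time: 4.1
position: [0.487, -0.0241, 0.1561]
tool_rot: [-0.193, 0.68, 0.193, 0.681]
ft_force: [-0.1, -0.0, 0.5]
grip_width: 0.0617
```

```bash
python3 -c "
from h import *
plan(.4875,-.0195,.155,32)
im=imaging.camera('side');crop(im,255,100,180,190,3,'pics/g1.png')"
```

```text
jaw now 31.7, new 32.0
turn ax -0.005 shift [1.1 3.7 2.9] toolx [ 0.001 -0.    -1.   ] pos [ 0.487  -0.0241  0.1561] q6 -0.83 grip 0.0617 F [-0.1 -0.   0.5] t 4.1
```

View pics/g1.png

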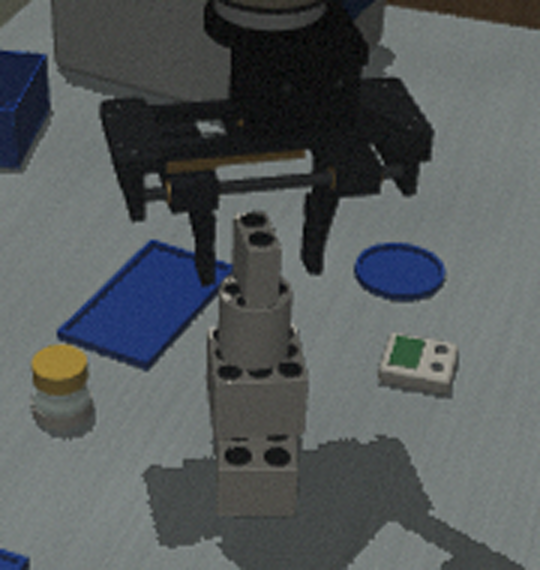

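The jaws straddle the strip, with the fingers at crop x 207 and 315 and the strip at 257. They are still closing. I'll centre them and finish the grip.

>>> {"name": "play_rows", "arguments": {
  "rows": "0 0 0 0 3.7 2.9 0.6;0 0 0 0 0 0 0.9;0 0 0 0 0 0 0.9;0 0 0 0 0 0 0.9;0 0 0 0 0 0 0.9;0 0 0 0 0 0 0.9;0 0 0 0 0 0 0.9;0 0 0 0 0 0 0.9"
}}

```text
time: 4.82
position: [0.4872, -0.0194, 0.1555]
tool_rot: [-0.193, 0.68, 0.193, 0.68]
ft_force: [-0.2, 0.3, 0.3]
grip_width: 0.022
```

>>> {"name": "play_rows", "arguments": {
  "rows": "0 0 0 0 0 0 0.9;0 0 0 0 0 0 0.9;0 0 0 0 0 0 0.9;0 0 0 0 0 0 0.9;0 0 0 -5 0 0 0.9;0 0 0 -15 0 0 0.9;0 0 0 -15 0 0 0.9;0 0 0 -10 0 0 0.9"
}}

```text
time: 5.48
position: [0.4875, -0.0196, 0.2018]
tool_rot: [-0.193, 0.68, 0.193, 0.681]
ft_force: [0.5, -0.3, -1.4]
grip_width: 0.0219
```

```bash
python3 -c "
from h import *
plan(.6097,.1703,.2,-2)"
```

```text
jaw now 31.7, new -2.0
turn ax 0.588 shift [  1.8 194.  115.5] toolx [ 0.001 -0.    -1.   ] pos [ 0.4875 -0.0196  0.2018] q6 -0.82 grip 0.0219 F [ 0.5 -0.3 -1.4] t 5.48
```

>>> {"name": "play_rows", "arguments": {
  "rows": "0.08 0 0 0 0 0 0.9;0.1 0 0 0 0 0 0.9;0.11 0 0 0 0 0 0.9;0.11 0 0 0 0 0 0.9;0.1 0 0 0 0 0 0.9;0.08 0 0 0 0 0 0.9;0 0 0 0 6 4 0.9;0 0 0 0 14 8 0.9"
}}

```text
time: 6.15
position: [0.4993, -0.0003, 0.2007]
tool_rot: [0.009, 0.707, -0.01, 0.707]
ft_force: [-0.0, -0.3, -1.0]
grip_width: 0.0218
```

>>> {"name": "play_rows", "arguments": {
  "rows": "0 0 0 0 22 13 0.9;0 0 0 0 25 15 0.9;0 0 0 0 28 17 0.9;0 0 0 0 28 17 0.9;0 0 0 0 25 15 0.9;0 0 0 0 20 12 0.9;0 0 0 0 15 8 0.9;0 0 0 0 7 4 0.9"
}}

```text
time: 6.82
position: [0.6063, 0.1702, 0.2005]
tool_rot: [0.008, 0.707, -0.008, 0.707]
ft_force: [-0.2, -0.1, -1.1]
grip_width: 0.0223
```

```bash
python3 -c "
from h import *
plan(.6097,.1703,.02,-2)"
```

```text
jaw now -1.3, new -2.0
turn ax 0.012 shift [1.805e+02 1.000e-01 3.200e+00] toolx [ 0.001  0.001 -1.   ] pos [0.6063 0.1702 0.2005] q6 0.12 grip 0.0223 F [-0.2 -0.1 -1.1] t 6.82
```

>>> {"name": "play_rows", "arguments": {
  "rows": "0.006 0 0 10 0 3.2 0.9;0 0 0 25 0 0 0.9;0 0 0 32 0 0 0.9;0 0 0 35 0 0 0.9;0 0 0 32 0 0 0.9;0 0 0 24 0 0 0.9;0 0 0 14 0 0 0.9;0 0 0 8 0 0 0.9"
}}

```text
time: 7.48
position: [0.6059, 0.1659, 0.0173]
tool_rot: [0.011, 0.709, -0.012, 0.705]
ft_force: [0.0, 0.0, -1.1]
grip_width: 0.0217
```

>>> {"name": "play_rows", "arguments": {
  "rows": "0 0 0 0 0 0 0.9;0 0 0 2 0 0 0.9;0 0 0 2 0 0 0.9;0 0 0 1 0 0 0.9;0 0 0 1 0 0 0.9;0 0 0 0 0 0 0.9"
}}

```text
time: 7.98
position: [0.6088, 0.1675, 0.0153]
tool_rot: [0.012, 0.707, -0.012, 0.707]
ft_force: [-0.6, 0.2, -0.8]
grip_width: 0.022
```

>>> {"name": "play_rows", "arguments": {
  "rows": "0 0 0 0 2 1 0.9;0 0 0 1 0 0 0.9;0 0 0 0.5 0 0 0.9;0 0 0 0 0 0 0.9;0 0 0 0 0 0 0.85"
}}

```text
time: 8.4
position: [0.6099, 0.1696, 0.0136]
tool_rot: [0.012, 0.707, -0.012, 0.707]
ft_force: [-0.0, 0.6, 2.7]
grip_width: 0.0219
```

>>> {"name": "play_rows", "arguments": {
  "rows": "0 0 0 0 0 0 0.6;0 0 0 0 0 0 0.5;0 0 0 0 0 0 0.4;0 0 0 0 0 0 0.3;0 0 0 0 0 0 0.2;0 0 0 0 0 0 0;0 0 0 0 0 0 0;0 0 0 -15 0 0 0"
}}

```text
time: 9.07
position: [0.6073, 0.169, 0.0256]
tool_rot: [0.011, 0.709, -0.012, 0.705]
ft_force: [-1.5, 0.6, 0.5]
grip_width: 0.0673
```

>>> {"name": "play_rows", "arguments": {
  "rows": "0 0 0 -30 0 0 0;0 0 0 -35 0 0 0;0 0 0 -35 0 0 0;0 0 0 -35 0 0 0;0 0 0 -35 0 0 0;0 0 0 -15 0 0 0"
}}

```text
time: 9.57
position: [0.6119, 0.1697, 0.2186]
tool_rot: [0.012, 0.704, -0.011, 0.71]
ft_force: [0.3, -0.6, -0.7]
grip_width: 0.0869
```

```bash
python3 -c "
from h import *
plan(.484,-.0165,.2,20)
a=imaging.camera('side');b=imaging.camera('top')
cv2.imwrite('pics/t1.png',b)
s=lambda im,x,y:cv2.resize(im[y:y+110,x:x+130],None,fx=3,fy=3,interpolation=cv2.INTER_CUBIC)
cv2.imwrite('pics/v1.png',np.hstack([s(a,190,230),s(a,280,180)]))"
```

```text
jaw now -1.9, new 20.0
turn ax -0.382 shift [  17.3 -131.2 -184. ] toolx [ 0.009  0.001 -1.   ] pos [0.6119 0.1697 0.2186] q6 0.13 grip 0.0869 F [ 0.3 -0.6 -0.7] t 9.57
```

View pics/v1.png

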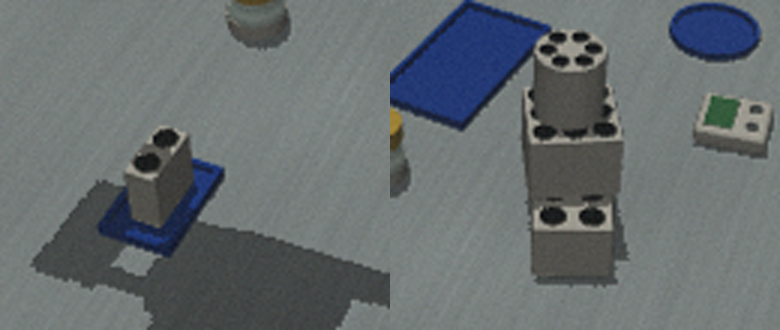

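The strip stands upright inside its small tray. The rest of the stack is undisturbed, with the round stand's top ellipse at full-image (340,196).

```bash
python3 -c "
from h import *
p=ray('side',[340,196.2],.145)*1e3;print(p)
im=cv2.imread('pics/t1.png');crop(im,295,180,90,65,8,'pics/ct1.png')
o=readout.get_obs()"
```

```text
[[486.30238415 -15.69300902 145.        ]]
```

View pics/ct1.png

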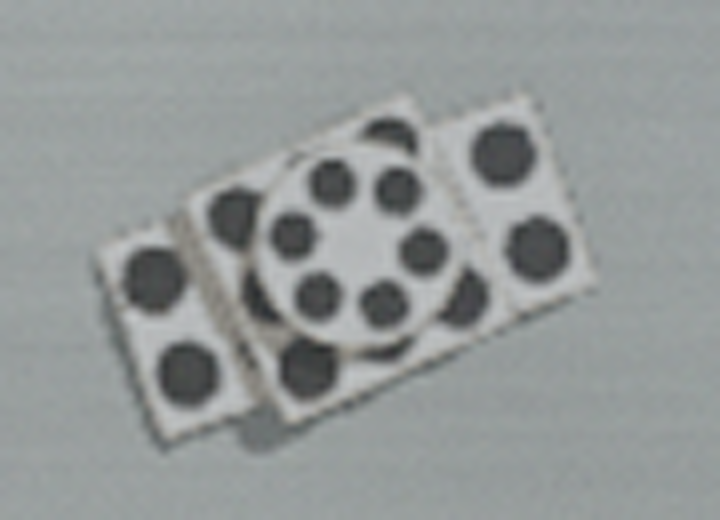

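```bash
python3 -c "
from h import *
t=ray('top',[339.4,210],.145)[0];print(t*1e3)
c=(t+ray('side',[340,196.2],.145)[0])/2;print(c)
plan(c[0],c[1],.2,20)"
```

```text
[486.0204017  -19.39730212 145.        ]
[ 0.48616139 -0.01754516  0.145     ]
jaw now -1.9, new 20.0
turn ax -0.382 shift [  16.1 -132.9 -182.4] toolx [ 0.009  0.001 -1.   ] pos [0.612  0.1697 0.2174] q6 0.13 grip 0.0868 F [-0.1  0.1 -0. ] t 9.67
```

>>> {"name": "play_rows", "arguments": {
  "rows": "-0.095 0 0 0 0 0 0;-0.096 0 0 0 0 0 0;-0.096 0 0 0 0 0 0;-0.095 0 0 0 0 0 0;0 0 0 0 -13 -18 0;0 0 0 0 -18 -25 0;0 0 0 0 -20 -27 0;0 0 0 0 -20 -27 0"
}}

```text
time: 10.33
position: [0.5406, 0.0689, 0.2111]
tool_rot: [-0.123, 0.698, 0.124, 0.695]
ft_force: [0.1, -1.1, -0.4]
grip_width: 0.0871
```

>>> {"name": "play_rows", "arguments": {
  "rows": "0 0 0 0 -20 -27 0;0 0 0 0 -18 -25 0;0 0 0 0 -14 -20 0;0 0 0 0 -10 -13 0;0 0 0 10 0 0 0;0 0 0 0 0 0 0"
}}

```text
time: 10.83
position: [0.4815, -0.0183, 0.2008]
tool_rot: [-0.121, 0.698, 0.123, 0.695]
ft_force: [-0.2, -0.2, -0.4]
grip_width: 0.087
```

```bash
python3 -c "
from h import *
plan(.4862,-.0175,.107,20)"
```

```text
jaw now 19.9, new 20.0
turn ax -0.002 shift [93.8 -1.2  5.2] toolx [-0.005  0.001 -1.   ] pos [ 0.4815 -0.0183  0.2008] q6 -0.62 grip 0.0870 F [-0.2 -0.2 -0.4] t 10.83
```

>>> {"name": "play_rows", "arguments": {
  "rows": "0 0 0 0 -1.2 5.2 0;0 0 0 10 0 0 0;0 0 0 20 0 0 0;0 0 0 22 0 0 0;0 0 0 20 0 0 0;0 0 0 14 0 0 0;0 0 0 7.5 0 0 0;0 0 0 0 0 0 0"
}}

```text
time: 11.5
position: [0.4887, -0.0164, 0.1079]
tool_rot: [-0.123, 0.697, 0.124, 0.695]
ft_force: [-0.5, 0.3, 0.0]
grip_width: 0.087
```

```bash
python3 -c "
from h import *
plan(.4862,-.0175,.107,20)"
```

```text
jaw now 20.1, new 20.0
turn ax 0.001 shift [ 0.9 -0.1 -2.7] toolx [-0.003  0.001 -1.   ] pos [ 0.4887 -0.0164  0.1079] q6 -0.61 grip 0.0870 F [-0.5  0.3  0. ] t 11.5
```

>>> {"name": "play_rows", "arguments": {
  "rows": "0 0 0 0 0 -2.7 0;0 0 0 0 0 0 0.3;0 0 0 0 0 0 0.7;0 0 0 0 0 0 0.7;0 0 0 0 0 0 0.7;0 0 0 0 0 0 0.7;0 0 0 0 0 0 0.7;0 0 0 0 0 0 0.7",
  "squeeze": 18
}}

```text
time: 12.17
position: [0.4868, -0.0182, 0.1097]
tool_rot: [-0.123, 0.696, 0.123, 0.696]
ft_force: [-1.6, -1.1, 0.5]
grip_width: 0.0484
```

>>> {"name": "play_rows", "arguments": {
  "rows": "0 0 0 0 0 0 0.7;0 0 0 0 0 0 0.7;0 0 0 0 0 0 0.7;0 0 0 -5 0 0 0.7;0 0 0 -15 0 0 0.7;0 0 0 -20 0 0 0.7;0 0 0 -15 0 0 0.7;0 0 0 -5 0 0 0.7"
}}

```text
time: 12.83
position: [0.4878, -0.0183, 0.1715]
tool_rot: [-0.123, 0.695, 0.122, 0.698]
ft_force: [1.0, -0.5, -1.4]
grip_width: 0.0477
```

```bash
python3 -c "
from h import *
plan(.441,-.2706,.165)"
```

```text
turn ax 0.000 shift [   6.5 -221.  -130.3] toolx [ 0.004 -0.001 -1.   ] pos [ 0.4878 -0.0183  0.1715] q6 -0.62 grip 0.0477 F [ 1.  -0.5 -1.4] t 12.83
```

>>> {"name": "play_rows", "arguments": {
  "rows": "0 0 0 0 -10 -6 0.7;0 0 0 0 -22 -13 0.7;0 0 0 0 -28 -16.5 0.7;0 0 0 0 -32 -19 0.7;0 0 0 0 -34 -20 0.7;0 0 0 0 -32 -19 0.7;0 0 0 0 -28 -16.5 0.7;0 0 0 0 -22 -13 0.7"
}}

```text
time: 13.5
position: [0.4407, -0.2587, 0.1684]
tool_rot: [-0.122, 0.697, 0.122, 0.696]
ft_force: [0.5, -0.4, -0.7]
grip_width: 0.0478
```

>>> {"name": "play_rows", "arguments": {
  "rows": "0 0 0 0 -11 -6 0.7;0 0 0 0 -2 -1.3 0.7;0 0 0 10 0 0 0.7;0 0 0 20 0 0 0.7;0 0 0 30 0 0 0.7;0 0 0 30 0 0 0.7;0 0 0 20 0 0 0.7;0 0 0 10 0 0 0.7"
}}

```text
time: 14.17
position: [0.4381, -0.2664, 0.0464]
tool_rot: [-0.121, 0.698, 0.126, 0.695]
ft_force: [-0.1, 0.4, -0.9]
grip_width: 0.0474
```

```bash
python3 -c "
from h import *
plan(.441,-.2706,.0175)"
```

```text
turn ax 0.000 shift [28.8 -5.1  1.3] toolx [-0.005  0.005 -1.   ] pos [ 0.4381 -0.2664  0.0464] q6 -1.12 grip 0.0474 F [-0.1  0.4 -0.9] t 14.17
```

>>> {"name": "play_rows", "arguments": {
  "rows": "0 0 0 5 -3 1 0.7;0 0 0 8 -2 0.5 0.7;0 0 0 6 0 0 0.7;0 0 0 3 0 0 0.7;0 0 0 2 0 0 0.7;0 0 0 1.5 0 0 0.7;0 0 0 0 0 0 0.7"
}}

```text
time: 14.75
position: [0.4431, -0.2747, 0.0243]
tool_rot: [-0.123, 0.696, 0.123, 0.696]
ft_force: [0.1, 0.3, -1.1]
grip_width: 0.0476
```

```bash
python3 -c "
from h import *
plan(.441,-.2706,.0175)"
```

```text
turn ax 0.000 shift [ 6.8  4.6 -0.5] toolx [ 0. -0. -1.] pos [ 0.4431 -0.2747  0.0243] q6 -1.12 grip 0.0476 F [ 0.1  0.3 -1.1] t 14.75
```

>>> {"name": "play_rows", "arguments": {
  "rows": "0 0 0 2 4.6 -0.5 0.7;0 0 0 2 0 0 0.7;0 0 0 1.5 0 0 0.7;0 0 0 0.7 0 0 0.7;0 0 0 0.5 0 0 0.7;0 0 0 0 0 0 0.7;0 0 0 0 0 0 0.7"
}}

```text
time: 15.33
position: [0.4408, -0.2703, 0.0177]
tool_rot: [-0.123, 0.696, 0.123, 0.696]
ft_force: [-1.2, 1.1, 3.8]
grip_width: 0.0474
```

Contact is felt (3.8 N). Release and lift.

>>> {"name": "play_rows", "arguments": {
  "rows": "0 0 0 0 0 0 0.5;0 0 0 0 0 0 0.4;0 0 0 0 0 0 0.3;0 0 0 0 0 0 0.2;0 0 0 0 0 0 0.1;0 0 0 0 0 0 0;0 0 0 0 0 0 0;0 0 0 -10 0 0 0"
}}

```text
time: 16.0
position: [0.4401, -0.2697, 0.0263]
tool_rot: [-0.122, 0.697, 0.124, 0.696]
ft_force: [0.1, -0.5, 0.6]
grip_width: 0.0828
```

>>> {"name": "play_rows", "arguments": {
  "rows": "0 0 0 -20 0 0 0;0 0 0 -30 0 0 0;0 0 0 -30 0 0 0;0 0 0 -30 0 0 0;0 0 0 -15 0 0 0;0 0 0 0 0 0 0;0 0 0 0 0 0 0"
}}

```text
time: 16.58
position: [0.4413, -0.2707, 0.1537]
tool_rot: [-0.124, 0.696, 0.122, 0.697]
ft_force: [-0.2, -0.6, 0.4]
grip_width: 0.0867
```

```bash
python3 -c "
from h import *
plan(.484,-.0165,.15,25)
a=imaging.camera('side');b=imaging.camera('top')
cv2.imwrite('pics/t2.png',b)
s=lambda im,x,y,w,h,f:cv2.resize(im[y:y+h,x:x+w],None,fx=f,fy=f,interpolation=cv2.INTER_CUBIC)
cv2.imwrite('pics/v2.png',np.hstack([s(a,315,160,110,130,4),cv2.resize(s(b,295,180,90,65,4),(360,520))])) if 0 else None
cv2.imwrite('pics/v2.png',np.hstack([s(a,310,150,110,130,4),cv2.copyMakeBorder(s(b,295,180,90,65,4),0,260,0,0,0)]))"
```

```text
jaw now 20.0, new 25.0
turn ax -0.087 shift [  3.3 212.4 146.1] toolx [ 0.002 -0.002 -1.   ] pos [ 0.4413 -0.2707  0.1537] q6 -1.12 grip 0.0867 F [-0.2 -0.6  0.4] t 16.58
```

View pics/v2.png

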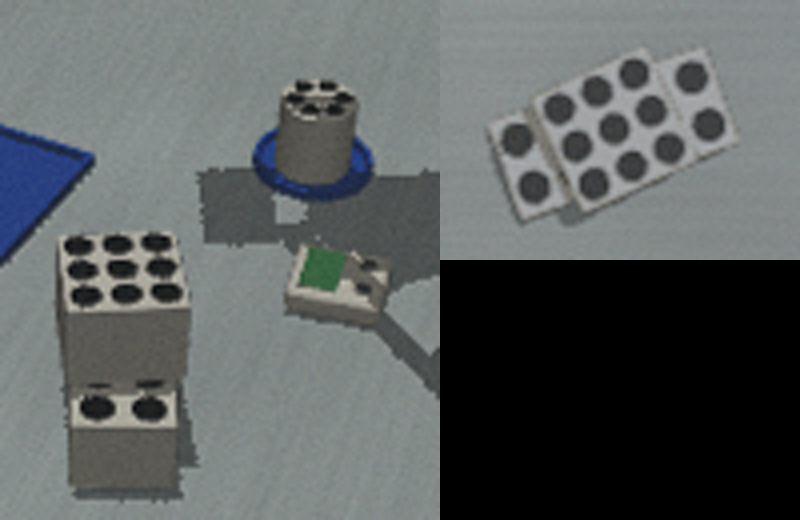

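The round stand sits in its tray. All nine square wells are visible, with the centre well at about (338.2,211.6) in the top view and (340.3,217) in the side view.

```bash
python3 -c "
from h import *
T=lambda p:(np.array(p,float)-[440,0])/4+[295,180]-.4
w=ray('top',T([(559,109),(634,73),(594,183),(669,148)]),.095)
t=w.mean(0);s=ray('side',np.array([122,269])/4+[310,150]-.4,.095)[0]
print(t,s,yaw_of(w[0]-w[2]),yaw_of(w[1]-w[3]),yaw_of(w[0]-w[1])-90,yaw_of(w[2]-w[3])-90)
c=(t+s)/2;j=np.mean([yaw_of(w[0]-w[2]),yaw_of(w[1]-w[3]),yaw_of(w[0]-w[1])-90,yaw_of(w[2]-w[3])-90]);print(c,j)
plan(c[0],c[1],.15,j)"
```

```text
[ 0.48313138 -0.01748343  0.095     ] [ 0.48408184 -0.01471753  0.095     ] 25.4818076682378 25.01751539072787 25.776606814190387 25.190498522225496
[ 0.48360661 -0.01610048  0.095     ] 25.36660709884539
jaw now 20.0, new 25.4
turn ax -0.094 shift [  2.  210.6 147.8] toolx [-0.001  0.001 -1.   ] pos [ 0.4403 -0.2698  0.1517] q6 -1.12 grip 0.0869 F [-0.6  0.8 -0.5] t 16.68
```

>>> {"name": "play_rows", "arguments": {
  "rows": "-0.094 0 0 0 10 7 0;0 0 0 0 22 15.5 0;0 0 0 0 28 19.5 0;0 0 0 0 30 21 0;0 0 0 0 30 21 0;0 0 0 0 28 19.5 0;0 0 0 0 25 18 0;0 0 0 0 20 14 0"
}}

```text
time: 17.35
position: [0.4804, -0.0355, 0.1508]
tool_rot: [-0.155, 0.691, 0.157, 0.688]
ft_force: [-0.3, 0.1, -1.0]
grip_width: 0.087
```

>>> {"name": "play_rows", "arguments": {
  "rows": "0 0 0 0 12 8 0;0 0 0 0 5 4 0;0 0 0 0 0 0 0;0 0 0 0 0 0 0;0 0 0 0 0 0 0"
}}

```text
time: 17.77
position: [0.4851, -0.0186, 0.1519]
tool_rot: [-0.155, 0.69, 0.155, 0.69]
ft_force: [-0.3, 0.0, 0.5]
grip_width: 0.0874
```

```bash
python3 -c "
from h import *
plan(.4836,-.0161,.057,25.4)"
```

```text
jaw now 25.3, new 25.4
turn ax -0.001 shift [94.9  2.9 -0.2] toolx [-0.001 -0.    -1.   ] pos [ 0.4851 -0.0186  0.1519] q6 -0.71 grip 0.0874 F [-0.3  0.   0.5] t 17.77
```

>>> {"name": "play_rows", "arguments": {
  "rows": "0 0 0 8 2.9 0 0;0 0 0 16 0 0 0;0 0 0 20 0 0 0;0 0 0 20 0 0 0;0 0 0 16 0 0 0;0 0 0 10 0 0 0;0 0 0 5 0 0 0;0 0 0 0 0 0 0"
}}

```text
time: 18.43
position: [0.4834, -0.0154, 0.0563]
tool_rot: [-0.155, 0.691, 0.155, 0.689]
ft_force: [0.1, 0.2, 0.0]
grip_width: 0.087
```

>>> {"name": "play_rows", "arguments": {
  "rows": "0 0 0 0 0 0 0;0 0 0 0 0 0 0.2;0 0 0 0 0 0 0.5;0 0 0 0 0 0 0.5;0 0 0 0 0 0 0.5;0 0 0 0 0 0 0.5;0 0 0 0 0 0 0.5;0 0 0 0 0 0 0.5",
  "squeeze": 25
}}

```text
time: 19.1
position: [0.484, -0.0151, 0.0578]
tool_rot: [-0.156, 0.69, 0.155, 0.69]
ft_force: [-1.7, -0.1, 5.0]
grip_width: 0.0617
```

>>> {"name": "play_rows", "arguments": {
  "rows": "0 0 0 0 0 0 0.5;0 0 0 0 0 0 0.5;0 0 0 -5 0 0 0.5;0 0 0 -10 0 0 0.5;0 0 0 -15 0 0 0.5;0 0 0 -10 0 0 0.5;0 0 0 0 0 0 0.5;0 0 0 0 0 0 0.5"
}}

```text
time: 19.77
position: [0.4845, -0.0151, 0.098]
tool_rot: [-0.156, 0.689, 0.155, 0.69]
ft_force: [1.0, -1.2, -2.3]
grip_width: 0.0621
```

```bash
python3 -c "
from h import *
plan(.4165,.286,.1,21)"
```

```text
jaw now 25.4, new 21.0
turn ax 0.077 shift [ -2.2 305.5  44.4] toolx [ 0.002 -0.    -1.   ] pos [ 0.4845 -0.0151  0.098 ] q6 -0.71 grip 0.0621 F [ 1.  -1.2 -2.3] t 19.77
```

>>> {"name": "play_rows", "arguments": {
  "rows": "0.04 0 0 0 12 1.5 0.5;0.037 0 0 0 22 3 0.5;0 0 0 0 30 4.5 0.5;0 0 0 0 34 5 0.5;0 0 0 0 36 5.5 0.5;0 0 0 0 36 5.5 0.5;0 0 0 0 34 5 0.5;0 0 0 0 30 4.5 0.5"
}}

```text
time: 20.43
position: [0.4294, 0.2171, 0.0966]
tool_rot: [-0.129, 0.696, 0.129, 0.695]
ft_force: [0.9, 0.1, -3.1]
grip_width: 0.0617
```

>>> {"name": "play_rows", "arguments": {
  "rows": "0 0 0 0 28 4 0.5;0 0 0 0 22 3 0.5;0 0 0 0 14 2 0.5;0 0 0 0 7 1 0.5;0 0 0 0 0 0 0.5;0 0 0 0 0 0 0.5;0 0 0 0 0 0 0.5"
}}

```text
time: 21.02
position: [0.4147, 0.2842, 0.097]
tool_rot: [-0.129, 0.696, 0.128, 0.695]
ft_force: [-0.0, -0.2, -2.6]
grip_width: 0.0617
```

```bash
python3 -c "
from h import *
plan(.4165,.286,.016,21)"
```

```text
jaw now 20.9, new 21.0
turn ax -0.001 shift [81.   1.   2.4] toolx [-0.001 -0.001 -1.   ] pos [0.4147 0.2842 0.097 ] q6 0.01 grip 0.0617 F [-0.  -0.2 -2.6] t 21.02
```

>>> {"name": "play_rows", "arguments": {
  "rows": "0 0 0 8 1 2.4 0.5;0 0 0 16 0 0 0.5;0 0 0 20 0 0 0.5;0 0 0 16 0 0 0.5;0 0 0 9 0 0 0.5;0 0 0 5 0 0 0.5;0 0 0 2 0 0 0.5;0 0 0 0 0 0 0.5"
}}

```text
time: 21.68
position: [0.4169, 0.2867, 0.0211]
tool_rot: [-0.128, 0.695, 0.128, 0.695]
ft_force: [0.5, 0.2, -1.7]
grip_width: 0.0619
```

>>> {"name": "play_rows", "arguments": {
  "rows": "0 0 0 0 0 0 0.5;0 0 0 2 0 0 0.5;0 0 0 1.5 0 0 0.5;0 0 0 0 0 0 0.5;0 0 0 0 0 0 0.5"
}}

```text
time: 22.1
position: [0.4167, 0.2871, 0.0181]
tool_rot: [-0.129, 0.695, 0.129, 0.695]
ft_force: [0.2, 0.1, -2.3]
grip_width: 0.0613
```

>>> {"name": "play_rows", "arguments": {
  "rows": "0 0 0 1 0 0 0.5;0 0 0 0.7 0 0 0.5;0 0 0 0.5 0 0 0.5;0 0 0 0 0 0 0.5;0 0 0 0 0 0 0.5"
}}

```text
time: 22.52
position: [0.4167, 0.287, 0.0158]
tool_rot: [-0.129, 0.695, 0.129, 0.695]
ft_force: [-1.6, 0.1, -0.9]
grip_width: 0.062
```

>>> {"name": "play_rows", "arguments": {
  "rows": "0 0 0 0.5 0 0 0.5;0 0 0 0.5 0 0 0.5;0 0 0 0 0 0 0.5;0 0 0 0 0 0 0.5;0 0 0 0 0 0 0.5"
}}

```text
time: 22.93
position: [0.4167, 0.287, 0.0157]
tool_rot: [-0.129, 0.695, 0.129, 0.695]
ft_force: [-1.3, 0.1, 8.7]
grip_width: 0.0617
```

>>> {"name": "play_rows", "arguments": {
  "rows": "0 0 0 0 0 0 0.2;0 0 0 0 0 0 0.15;0 0 0 0 0 0 0.1;0 0 0 0 0 0 0.05;0 0 0 0 0 0 0;0 0 0 0 0 0 0;0 0 0 0 0 0 0;0 0 0 -10 0 0 0"
}}

```text
time: 23.6
position: [0.4156, 0.2865, 0.0236]
tool_rot: [-0.129, 0.697, 0.128, 0.694]
ft_force: [-0.6, -0.0, 0.1]
grip_width: 0.0866
```

>>> {"name": "play_rows", "arguments": {
  "rows": "0 0 0 -20 0 0 0;0 0 0 -25 0 0 0;0 0 0 -25 0 0 0;0 0 0 -15 0 0 0;0 0 0 -5 0 0 0;0 0 0 0 0 0 0;0 0 0 0 0 0 0"
}}

```text
time: 24.18
position: [0.4164, 0.2868, 0.1147]
tool_rot: [-0.129, 0.695, 0.129, 0.695]
ft_force: [-1.1, -0.1, 1.0]
grip_width: 0.0868
```

```bash
python3 -c "
from h import *
plan(.484,-.0165,.1,20)
a=imaging.camera('side');b=imaging.camera('top')
s=lambda im,x,y,w,h,f:cv2.resize(im[y:y+h,x:x+w],None,fx=f,fy=f,interpolation=cv2.INTER_CUBIC)
cv2.imwrite('pics/v3.png',np.hstack([s(a,260,220,110,180,3),cv2.copyMakeBorder(s(b,295,180,90,90,5),0,90,0,0,0)]))"
```

```text
jaw now 21.0, new 20.0
turn ax 0.017 shift [  14.7 -308.2  -40.2] toolx [-0. -0. -1.] pos [0.4164 0.2868 0.1147] q6 0.02 grip 0.0868 F [-1.1 -0.1  1. ] t 24.18
```

View pics/v3.png

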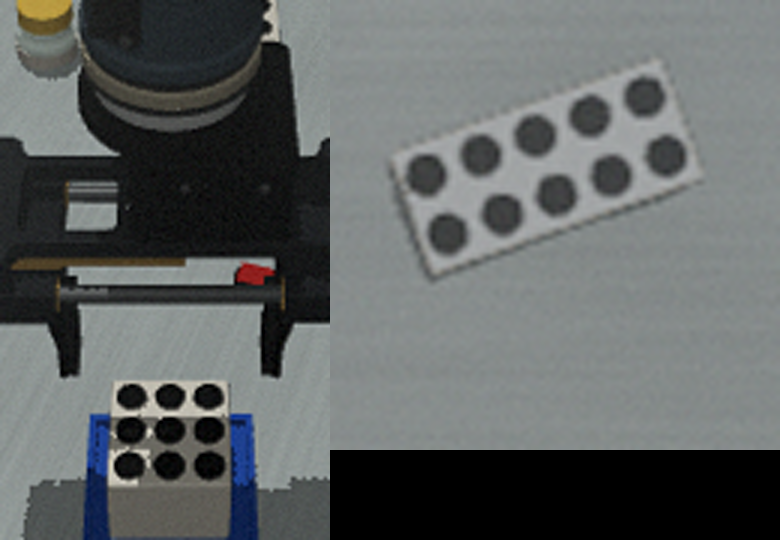

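The square stand is seated in its tray, and all ten bar wells are visible with none disturbed.

```bash
python3 -c "
from h import *
w=ray('top',(np.array([(427,175),(645,97),(448,235),(667,156)],float)-[330,0])/5+[295,180]-.4,.045)
c=w.mean(0)+[.0004,.0012,0];j=[yaw_of(w[0]-w[2]),yaw_of(w[1]-w[3]),yaw_of(w[0]-w[1])-90,yaw_of(w[2]-w[3])-90];print(c,j)
plan(c[0],c[1],.1,(j[2]+j[3])/2)"
```

```text
[ 0.48135948 -0.01640035  0.045     ] [np.float64(19.553769834327596), np.float64(20.34858909783823), np.float64(19.83480946300611), np.float64(20.016042798635738)]
jaw now 21.0, new 19.9
turn ax 0.018 shift [  13.8 -307.2  -41.6] toolx [-0.002 -0.001 -1.   ] pos [0.4158 0.2866 0.1137] q6 0.02 grip 0.0868 F [-0.3  0.2 -0.3] t 24.28
```

>>> {"name": "play_rows", "arguments": {
  "rows": "0.018 0 0 0 -12 -1.5 0;0 0 0 0 -22 -3 0;0 0 0 0 -30 -4 0;0 0 0 0 -36 -5 0;0 0 0 0 -36 -5 0;0 0 0 0 -36 -5 0;0 0 0 0 -34 -4.5 0;0 0 0 0 -30 -4 0"
}}

```text
time: 24.95
position: [0.4669, 0.0514, 0.1138]
tool_rot: [-0.122, 0.697, 0.122, 0.696]
ft_force: [1.4, 0.1, 0.5]
grip_width: 0.087
```

>>> {"name": "play_rows", "arguments": {
  "rows": "0 0 0 0 -28 -4 0;0 0 0 0 -22 -3 0;0 0 0 0 -14 -2 0;0 0 0 0 -7 -0.6 0;0 0 0 14 0 0 0;0 0 0 0 0 0 0;0 0 0 0 0 0 0;0 0 0 0 0 0 0"
}}

```text
time: 25.62
position: [0.4818, -0.0153, 0.1004]
tool_rot: [-0.122, 0.697, 0.123, 0.696]
ft_force: [-0.0, -0.2, -0.1]
grip_width: 0.087
```

```bash
python3 -c "
from h import *
plan(.4814,-.0164,.015,19.9)"
```

```text
jaw now 20.0, new 19.9
turn ax 0.001 shift [85.4 -1.  -0.7] toolx [-0.001  0.    -1.   ] pos [ 0.4818 -0.0153  0.1004] q6 -0.61 grip 0.0870 F [-0.  -0.2 -0.1] t 25.62
```

>>> {"name": "play_rows", "arguments": {
  "rows": "0 0 0 8 -1 -0.7 0;0 0 0 16 0 0 0;0 0 0 20 0 0 0;0 0 0 18 0 0 0;0 0 0 12 0 0 0;0 0 0 8 0 0 0;0 0 0 3.5 0 0 0;0 0 0 0 0 0 0"
}}

```text
time: 26.28
position: [0.4818, -0.0166, 0.0146]
tool_rot: [-0.122, 0.697, 0.123, 0.696]
ft_force: [0.8, -0.4, 0.6]
grip_width: 0.0874
```

>>> {"name": "play_rows", "arguments": {
  "rows": "0 0 0 0 0 0 0;0 0 0 0 0 0 0.3;0 0 0 0 0 0 0.6;0 0 0 0 0 0 0.6;0 0 0 0 0 0 0.6;0 0 0 0 0 0 0.6;0 0 0 0 0 0 0.6;0 0 0 0 0 0 0.6",
  "squeeze": 35
}}

```text
time: 26.95
position: [0.4822, -0.017, 0.0153]
tool_rot: [-0.122, 0.696, 0.122, 0.696]
ft_force: [-0.0, -0.2, 1.6]
grip_width: 0.0541
```

>>> {"name": "play_rows", "arguments": {
  "rows": "0 0 0 0 0 0 0.6;0 0 0 0 0 0 0.6;0 0 0 -5 0 0 0.6;0 0 0 -15 0 0 0.6;0 0 0 -20 0 0 0.6;0 0 0 -20 0 0 0.6;0 0 0 -10 0 0 0.6;0 0 0 0 0 0 0.6"
}}

```text
time: 27.62
position: [0.4831, -0.0171, 0.0869]
tool_rot: [-0.123, 0.695, 0.122, 0.698]
ft_force: [1.1, -0.6, -3.5]
grip_width: 0.0542
```

```bash
python3 -c "
from h import *
plan(.620,-.1545,.085,-7.6)"
```

```text
jaw now 19.9, new -7.6
turn ax 0.481 shift [   2.5 -118.1  153.8] toolx [ 0.004 -0.001 -1.   ] pos [ 0.4831 -0.0171  0.0869] q6 -0.62 grip 0.0542 F [ 1.1 -0.6 -3.5] t 27.62
```

>>> {"name": "play_rows", "arguments": {
  "rows": "0.07 0 0 0 0 0 0.6;0.1 0 0 0 0 0 0.6;0.12 0 0 0 0 0 0.6;0.11 0 0 0 0 0 0.6;0.08 0 0 0 0 0 0.6;0 0 0 0 -6 8 0.6;0 0 0 0 -12 16 0.6;0 0 0 0 -16 21 0.6"
}}

```text
time: 28.28
position: [0.5206, -0.0558, 0.0841]
tool_rot: [0.046, 0.707, -0.045, 0.704]
ft_force: [0.6, -0.5, -4.1]
grip_width: 0.0535
```

>>> {"name": "play_rows", "arguments": {
  "rows": "0 0 0 0 -18 23 0.6;0 0 0 0 -18 23 0.6;0 0 0 0 -17 22 0.6;0 0 0 0 -15 19 0.6;0 0 0 0 -11 14 0.6;0 0 0 0 -5 7.5 0.6;0 0 0 0 0 0 0.6;0 0 0 0 0 0 0.6"
}}

```text
time: 28.95
position: [0.6176, -0.1537, 0.0841]
tool_rot: [0.047, 0.707, -0.046, 0.705]
ft_force: [0.3, 0.7, -4.1]
grip_width: 0.0539
```

```bash
python3 -c "
from h import *
plan(.620,-.1545,.018,-7.6)"
```

```text
jaw now -7.5, new -7.6
turn ax 0.001 shift [66.1 -0.6  2.7] toolx [-0.003  0.002 -1.   ] pos [ 0.6176 -0.1537  0.0841] q6 -0.29 grip 0.0539 F [ 0.3  0.7 -4.1] t 28.95
```

>>> {"name": "play_rows", "arguments": {
  "rows": "0 0 0 6 -0.6 1.5 0.6;0 0 0 12 0 0 0.6;0 0 0 15 0 0 0.6;0 0 0 13 0 0 0.6;0 0 0 9 0 0 0.6;0 0 0 5 0 0 0.6;0 0 0 2 0 0 0.6;0 0 0 0 0 0 0.6"
}}

```text
time: 29.62
position: [0.6199, -0.1547, 0.0225]
tool_rot: [0.047, 0.706, -0.046, 0.705]
ft_force: [-0.0, 0.1, -3.2]
grip_width: 0.0538
```

>>> {"name": "play_rows", "arguments": {
  "rows": "0 0 0 0 0 0 0.6;0 0 0 1 0 0 0.6;0 0 0 0.5 0 0 0.6;0 0 0 0 0 0 0.6;0 0 0 0 0 0 0.6"
}}

```text
time: 30.03
position: [0.6204, -0.155, 0.022]
tool_rot: [0.047, 0.705, -0.047, 0.706]
ft_force: [0.2, -0.3, -3.7]
grip_width: 0.0538
```

>>> {"name": "play_rows", "arguments": {
  "rows": "0 0 0 1 0 0 0.6;0 0 0 1 0 0 0.6;0 0 0 0.5 0 0 0.6;0 0 0 0.5 0 0 0.6;0 0 0 0 0 0 0.6;0 0 0 0 0 0 0.6;0 0 0 0 0 0 0.6"
}}

```text
time: 30.62
position: [0.6202, -0.1549, 0.0186]
tool_rot: [0.047, 0.706, -0.047, 0.706]
ft_force: [0.5, 0.9, -3.5]
grip_width: 0.0537
```

>>> {"name": "play_rows", "arguments": {
  "rows": "0 0 0 0.5 0 0 0.6;0 0 0 0.5 0 0 0.6;0 0 0 0.3 0 0 0.6;0 0 0 0 0 0 0.6;0 0 0 0 0 0 0.6;0 0 0 0 0 0 0.6"
}}

```text
time: 31.12
position: [0.6203, -0.1549, 0.0184]
tool_rot: [0.047, 0.705, -0.047, 0.706]
ft_force: [-1.4, 0.4, 5.5]
grip_width: 0.0538
```

Seated. Release, lift, and move aside for the final look.

>>> {"name": "play_rows", "arguments": {
  "rows": "0 0 0 0 0 0 0.3;0 0 0 0 0 0 0.2;0 0 0 0 0 0 0.1;0 0 0 0 0 0 0;0 0 0 0 0 0 0;0 0 0 0 0 0 0;0 0 0 0 0 0 0;0 0 0 -10 0 0 0"
}}

```text
time: 31.78
position: [0.6187, -0.1543, 0.0258]
tool_rot: [0.047, 0.707, -0.046, 0.704]
ft_force: [-1.0, 0.2, -0.6]
grip_width: 0.0867
```

>>> {"name": "play_rows", "arguments": {
  "rows": "0 0 0 -20 0 0 0;0 0 0 -30 0 0 0;0 0 0 -35 0 0 0;0 0 0 -35 0 0 0;0 0 0 -30 0 0 0;0 0 0 -20 0 0 0;0 0 0 0 0 0 0;0 0 0 0 0 0 0"
}}

```text
time: 32.45
position: [0.6209, -0.1552, 0.1994]
tool_rot: [0.046, 0.704, -0.047, 0.707]
ft_force: [-0.5, -0.0, -0.1]
grip_width: 0.0871
```

>>> {"name": "play_rows", "arguments": {
  "rows": "0 0 0 0 0 -15 0;0 0 0 0 0 -25 0;0 0 0 0 0 -30 0;0 0 0 0 0 -30 0;0 0 0 0 0 -25 0;0 0 0 0 0 -15 0;0 0 0 0 0 0 0;0 0 0 0 0 0 0"
}}

```text
time: 33.12
position: [0.4805, -0.1361, 0.1964]
tool_rot: [0.047, 0.706, -0.047, 0.705]
ft_force: [0.1, -0.0, 0.4]
grip_width: 0.087
```

```bash
python3 -c "
from h import *
a=imaging.camera('side');b=imaging.camera('top')
cv2.imwrite('pics/s9.png',a);cv2.imwrite('pics/t9.png',b)
f=lambda im,x,y,w,h,s:cv2.resize(im[y:y+h,x:x+w],None,fx=s,fy=s,interpolation=cv2.INTER_CUBIC)
cv2.imwrite('pics/f1.png',np.vstack([f(b,160,110,330,200,2),f(a,170,150,330,250,1.4)[:, :660] if 0 else cv2.resize(a[150:400,170:420],(660,660))[:0]]))
cv2.imwrite('pics/f2.png',f(a,190,140,220,260,2.3))"
```

```text
(no output)
```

View pics/f1.png

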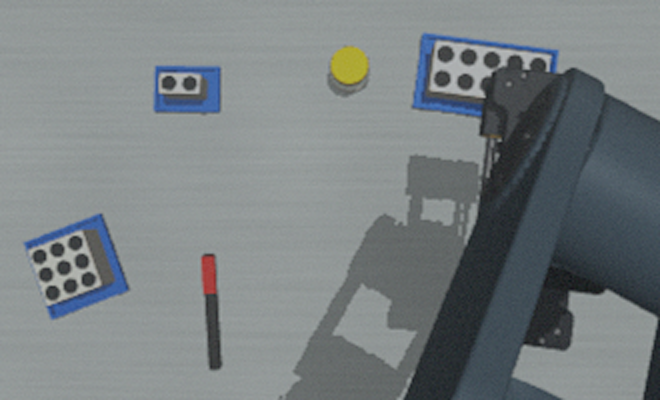

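View pics/f2.png

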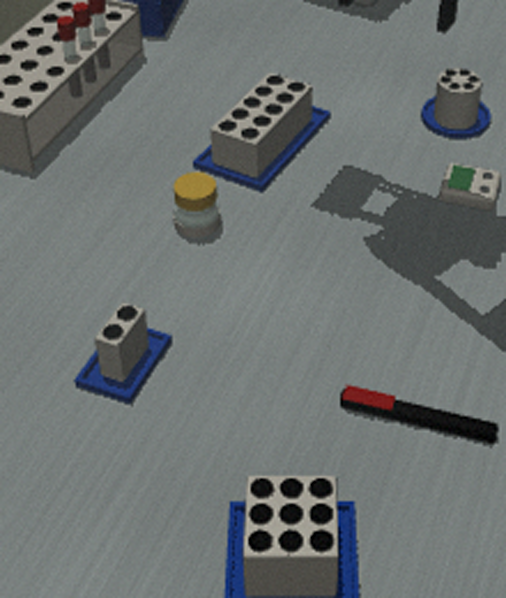

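```bash
python3 -c "
from h import *
T=lambda p:np.array(p)/2+[160,110]-.25
S=lambda p:np.array(p)/2.3+[190,140]-.3
print('strip',ray('top',T((179,83)),.048)*1e3,ray('side',S((120,322)),.048)*1e3,'tray 609,168 / 610,173')
print('sq',ray('top',T((64,268)),.053)*1e3,ray('side',S((291,514)),.053)*1e3,'tray 415,288/418,284')
print('bar',ray('top',T((490,71.5)),.048)*1e3,ray('side',S((262,107)),.048)*1e3,'tray 620,-157/620,-152')
print('round',ray('side',S((460,79)),.053)*1e3,'tray side 441,-269')
for n in ('s0','s9'):
  im=cv2.imread('pics/side0.png' if n=='s0' else 'pics/s9.png');h=cv2.cvtColor(im,cv2.COLOR_BGR2HSV)
  print([np.argwhere(cv2.inRange(h[150:],l,u)).mean(0) for l,u in (((20,120,80),(35,255,255)),)],np.argwhere(cv2.inRange(h[290:345,325:420],(0,150,80),(8,255,255))).mean(0))"
```

```text
strip [[609.03555498 168.08986495  48.        ]] [[610.291265   169.99283075  48.        ]] tray 609,168 / 610,173
sq [[415.93757131 284.6311299   53.        ]] [[417.63754146 287.30753131  53.        ]] tray 415,288/418,284
bar [[ 620.21877787 -155.36999263   48.        ]] [[ 620.16462574 -149.40204156   48.        ]] tray 620,-157/620,-152
round [[ 440.9371517  -268.10045304   53.        ]] tray side 441,-269
[array([ 71.81372549, 274.03921569])] [22.3442623 24.7295082]
[array([ 71.73399015, 274.02955665])] [22.45238095 25.06349206]
```

All four stands are within about 3 mm of their tray centres at the right heights, and the jar and pen haven't moved.

```bash
python3 -c "
from rig import robot
print(robot.hand_in())"
```

```text
the job is handed in; nothing more can be done
None
```

I took the stack apart from the top down: strip, round, square, then bar. Each stand went into the tray of its own outline. I handed the job in at about 33 s on the robot's clock, with the gripper open and clear of everything.

- **Placing:** in the last pictures the four stands are upright inside their rims. The strip, square and bar measure within about 4 mm of their tray centres in both views. The round one was in the side view only, because the arm hid it from the top, and measures about 1 mm off.
- **Seating:** each stand was lowered until the wrist force changed on contact with the tray floor. The highest reading was 8.7 N.
- **Jar and pen:** neither moved; their marks in the side picture agree to within half a pixel.
- **Disagreement:** the two cameras differ by 2 to 6 mm, mostly in y. I averaged them for the grasps and tray positions. The tray clearance is 10 mm on each side, so this did not matter.

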